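Put the cord winder in third gear

TASK

The bench cord winder's gear lever stands in the left-hand slot of its H-shaped gate; push it into third gear: to the crossbar, across to the right, then forward (away from the robot's side of the machine) until it is fully home in the far right slot. Push it with the fingers without forcing it, do not pull its knob up, and leave the loose things on and around the winder where they stand.

Things in the scene. Friction and masses are not known exactly. Their poses are not given: they have to be found in the camera images.
- winder: cord winder, fixed to the table: grey housing 260 (x) x 200 (y) x 100 mm tall, with a red cord spool at its far end (to x = +280 mm, 127 mm tall). Origin: on the table under the housing's middle, straight below the lever's pivot. x points forward (away from the robot), y to the left, z up; the machine is yawed up to 0.35 rad
- gate (a point): centre of the H gate, top of the aluminium gate plate on the deck, 116 mm above the table. Two slots along the winder's x at y = +26 and -26 mm, each 18 mm wide, from x = -36 to +36 mm, joined at x = 0 by a crossbar 20 mm wide. Seen from the robot: first = far left, second = near left, third = far right (x+, y-), fourth = near right
- knob_mid (a point): centre of the lever's knob, a plain black cylinder 32 mm across, 50 mm tall, on a 12 mm steel shaft; 205 mm above the table when upright, about 190 mm in a slot's corner. Sits about 50 mm left or right of the gate's middle in the slots, 60 mm forward or back at their ends. Takes 2 to 3 N to push and stays where it is left
- pivot (a point): the lever's pivot, hidden in the housing 20 mm above the table; the knob's centre is 185 mm from it along the shaft and moves about 2 mm for each 1 mm of the shaft in the gate
- across (a joint): sideways lean of the lever, rad: positive to the right (-y of the winder). Left slot about -0.28, right slot about +0.28 (play 0.03 either way)
- ahead (a joint): fore-and-aft lean of the lever, rad: positive forward (+x of the winder). 0 = in the crossbar (it can cross within about +-0.04), slot ends about +0.305 and -0.305
- knob (a joint): how far the knob is pulled up the shaft, m: 0 down (a spring holds it down with 8 N), 0.012 pulled up fully
- bobbin_l: small cord bobbin (28 mm across, 30 tall) standing on the winder's deck, near left corner, loose; origin at the centre of its underside
- bobbin_r: small cord bobbin (28 mm across, 30 tall) standing on the winder's deck, far right corner, loose; origin at the centre of its underside
- spool: cord spool (56 mm across, 60 tall) standing on the table left of the winder, loose; origin at the centre of its underside
- jar: glass jar (64 mm across, 100 tall) standing left of the winder, loose; origin at the centre of its underside
- cup: white cup (74 mm across, 85 tall) standing right of the winder, loose; origin at the centre of its underside
- tape: roll of paper tape (90 mm across, 22 tall) lying on the table, loose; origin at the centre of its underside
- pliers: small pliers (about 145 mm long, 13 tall) lying on the table, loose; origin at its pivot, on the table

How it is judged:
By the outcome, as a careful person would: the job done as asked, in the order asked, and still so for the second after the job is handed in, with the robot touching nothing.
It also fails if it takes over 61 s, if anything falls off the work surface, if the arm or the gripper's body presses on something with over 40 N, if the wrist force passes 120 N, or if a joint passes its speed limit or range.

ROBOT

A 7-joint arm with a two-finger parallel gripper is mounted at the origin on the work surface. World frame = base frame: x ahead of the robot, y to its left, z up, the work surface at z = 0. Lengths are in m, angles in rad, forces in N, time in s.
With the tool pointing down it reaches from about 0.425 to 0.925 m from the base axis. Payload 6.8 kg.
Tool frame: the origin (TCP) lies on the front face of the gripper's body, between the roots of the fingers; the fingertips stand 73 mm ahead of it and the grasp point (between the pads) lies r.pinch_z ahead of it (r.pinch_z is the distance from the TCP to the grasp point, in m); z points along the fingers, y is the direction in which the jaws open and shut (so a half turn about z gives the same grasp; the last joint's range is limited). The gripper opens to 85 mm and grips with 20 to 120 N. Pads are 22 mm wide; open, the fingers measure 114 mm over their backs; the gripper's body (76 mm by 85 mm) begins 54 mm behind the grasp point. The pads swing forward as they close: fully open they stand 13 mm farther back than shut.
Start: joints at [1.11, 0.477, 0.022, 1.555, -0.011, 1.109, -0.083], TCP at [0.233, -0.633, 0.304] pointing down, gripper open.
Joint ranges: [-2.96, 2.96], [-0.34, 2.1], [-1.41, 1.46], [0.24, 2.44], [-1.37, 4.51], [0.17, 1.92], [-2.96, 2.96]. Speed limits (rad/s): [2.39, 2.39, 3.14, 3.14, 3.14, 3.14, 3.14].

INTERFACE

Orientations are given as a rotation vector (axis times angle).
In Python, from bench import readout, grab_frame, r, search_frame, masks_of, tip_of gives the robot as it stands.
- The arm moves only by the tool step_arm, never from a script. Its argument "commands" is a list of rows, each a list of 7 numbers: the shift along the tool's x, y, z as a fraction of full scale, then the turn, a rotation vector about the tool's x, y, z as a fraction of full scale, then the gripper's target within -1 to 1 (shut at 1, half-way at 0, fully open at -1). In form: [[tx, ty, tz, ax, ay, az, hand], ...]. A call has exactly 10 rows; each row is the pose to reach, as a shift and turn from the pose measured when the call began, along the tool's axes at that moment, turning the shorter way round; what a row does not reach only later rows make up. Full scale, the value 1, is 500 mm for a shift and 360 degrees for a turn. A row lasts 1/8 s, in which the tool goes at most 62.5 mm and 10.7 degrees, less where a joint would pass 70% of its speed; a pose out of reach is approached as far as the arm can. A call with a number of a shift or a turn outside -1 to 1 is refused whole. A call with a gripper value outside its range is refused whole. The fingers move at their own pace and stop on an object; "newtons" is the grip in N (left out, the last holds). Time passes only in rows, so rows that repeat a pose let the fingers close, or fill a call up. It gives the time, the measured TCP pose, the force and the opening at its end, in the units of the state.
- readout.get_obs(): the state, without advancing time (a new reading comes with each control period).
- grab_frame(name): name is "side" or "top" or "wrist"; returns a dict with "img" (420x560x3 uint8, red, green, blue), "K" (3x3 intrinsics, pixels), "world_to_cam" (4x4, takes a point from world to camera coordinates). Camera axes: x right, y down, z forward; pixel columns grow to the right and rows downward; lengths in m; the calibration is good to about 2 mm. A picture is of the moment at which its call begins. There is no depth.
- r.hand_in(): hands the job in, once; it reports no verdict.
Trained networks look in a picture, given as the dict that the camera call returned (one of the last four; its "shot" number tells which), for a name from the list of things; names that differ only in an ending like _2 or _b are one class to them, and where a whole thing is asked for, a point or a joint stands for the part that bears it (a point fixed in the world has none). Each returns a list of dicts, best first, with "p" (0 to 1); they miss things now and then, are a little off and sometimes report something else, mostly with a low value. They report only what shows in the picture. A call takes as long as a camera call.
- search_frame(thing, picture): "extent" ([centre column, centre row, width, height] in pixels, round what is visible of it).
- masks_of(thing, picture): "pixels" (420x560 bool, what is visible of it) and "extent" ([centre column, centre row, width, height] in pixels, round what is visible of it).
- tip_of(thing, picture): "point" ([column, row] in pixels: a listed point, or the origin of a listed thing).
The state is a dict: "clock": time; "joints": joint angles; "qvel": joint speeds; "tau": joint torques, N m; "tcp_pos": TCP position; "orientation": TCP orientation; "contact_force": force on the tool from outside, world axes, zero at the start; "moment": the same for the moment, N m; "grip_width": finger opening in m.
Only numpy, scipy, OpenCV 4.12 (cv2) and the standard library are available. Lean on these libraries where they do the work, as an engineer would, in place of code of your own. Each camera call takes 0.05 s, during which the arm holds its last target. There are 200 camera calls.

## Working session

There is one attempt and no reset: what is moved stays moved. The work goes in short steps, Python scripts to look and compute and a tool call to move; the robot and the scene stay as the last step left them, time stands still between calls to the robot, and variables do not carry over. Pictures are saved under pics/ and viewed, about 8 in all and at most 12, crops included, and the job is handed in when it is done.

Besides the shell and the picture viewer there is one more tool, called as name(argument=value, ...) on one line, values as JSON. step_arm: Moves the arm, as the interface text tells. Its arguments: {"type":"object","properties":{"commands":{"type":"array"},"newtons":{"type":"number"}},"required":["commands"]}

```bash
mkdir -p pics; cat > h.py <<'E'
import numpy as np, cv2
from bench import readout, grab_frame, r, search_frame, masks_of, tip_of
from scipy.spatial.transform import Rotation as R
def ray(f,px):
    T=np.array(f["world_to_cam"]);K=np.array(f["K"])
    c=-T[:3,:3].T@T[:3,3]; d=T[:3,:3].T@np.linalg.solve(K,[px[0],px[1],1]); return c,d/np.linalg.norm(d)
def tri(rs):
    A=sum(np.eye(3)-np.outer(d,d) for c,d in rs); b=sum((np.eye(3)-np.outer(d,d))@c for c,d in rs)
    return np.linalg.solve(A,b)
def atz(f,px,z):
    c,d=ray(f,px); return c+d*(z-c[2])/d[2]
def proj(f,p):
    T=np.array(f["world_to_cam"]); q=np.array(f["K"])@(T[:3,:3]@p+T[:3,3]); return q[:2]/q[2]
def save(f,n): cv2.imwrite("pics/"+n,np.ascontiguousarray(f["img"][:,:,::-1]))
E
python3 - <<'E'
from h import *
np.set_printoptions(precision=4,suppress=True)
o=readout.get_obs(); print(o["clock"],o["tcp_pos"],o["orientation"],o["contact_force"],r.pinch_z)
F={n:grab_frame(n) for n in("side","top")}
save(F["side"],"s0.png");save(F["top"],"t0.png")
for th,z in[("gate",.116),("knob_mid",.19),("winder",0),("bobbin_l",.1),("bobbin_r",.1),("spool",0),("jar",0),("cup",0),("tape",0),("pliers",0)]:
    rs=[]
    for n,f in F.items():
        t=tip_of(th,f)
        if t: rs.append(ray(f,t[0]["point"])); print(th,n,round(t[0]["p"],2),np.array(t[0]["point"]),atz(f,t[0]["point"],z))
    if len(rs)==2: print("   tri",tri(rs))
for n in F: print(n,ray(F[n],(280,210)))
E
```

```text
0.0 [ 0.233  -0.633   0.3029] [-3.091  -0.5509  0.0008] [-0.1874 -0.8811  0.6963] 0.0539
gate side 0.84 [312.4 210. ] [ 0.4872 -0.0355  0.116 ]
gate top 0.7 [330.2 204.1] [ 0.5513 -0.1361  0.116 ]
   tri [ 0.5431 -0.16   -0.0311]
knob_mid side 0.71 [310.4 205.9] [0.4785 0.0178 0.19  ]
knob_mid top 0.65 [269.6 235.1] [0.4699 0.031  0.19  ]
   tri [0.4721 0.0313 0.206 ]
winder side 0.68 [304.6 236.8] [ 0.5031 -0.0346  0.    ]
winder top 0.81 [297.2 223.6] [ 0.505  -0.0492  0.    ]
   tri [ 0.5066 -0.05   -0.0195]
bobbin_l side 0.67 [319.1 250.8] [0.433 0.072 0.1  ]
bobbin_l top 0.42 [331.1 201.6] [ 0.5596 -0.1411  0.1   ]
   tri [ 0.5464 -0.197  -0.2635]
bobbin_r side 0.67 [319.1 250.8] [0.433 0.072 0.1  ]
bobbin_r top 0.42 [331.1 201.6] [ 0.5596 -0.1411  0.1   ]
   tri [ 0.5464 -0.197  -0.2635]
spool side 0.72 [295.3 291.7] [0.4669 0.142  0.    ]
spool top 0.6 [231.6 236.4] [0.472  0.1505 0.    ]
   tri [0.4685 0.1485 0.0093]
jar side 0.68 [240.9 258.2] [0.6369 0.0952 0.    ]
jar top 0.68 [247.  184.6] [0.6286 0.1004 0.    ]
   tri [0.6305 0.1006 0.0088]
cup side 0.94 [355.8 200.8] [ 0.4076 -0.2161  0.    ]
cup top 0.83 [349.6 249.5] [ 0.4221 -0.2053  0.    ]
   tri [ 0.4143 -0.2056  0.0087]
tape side 0.59 [369.7 154.4] [ 0.4199 -0.4262  0.    ]
tape top 0.82 [425.3 252.8] [ 0.4055 -0.4343  0.    ]
   tri [ 0.413  -0.4332 -0.0034]
pliers side 0.64 [221.5 391.6] [0.5308 0.444  0.    ]
pliers top 0.83 [134.3 218.1] [0.5358 0.4438 0.    ]
   tri [ 0.5337  0.4438 -0.0018]
side (array([0.246 , 0.8545, 1.1426]), array([ 0.2318, -0.6246, -0.7457]))
top (array([0.456 , 0.0079, 1.1842]), array([ 0.0773, -0.0052, -0.997 ]))
```

```bash
python3 - <<'E'
import cv2,numpy as np
t=cv2.imread("pics/t0.png")[120:300,190:400];s=cv2.imread("pics/s0.png")[120:320,190:400]
t=cv2.resize(t,(390,334),interpolation=2);s=cv2.resize(s,(390,371),interpolation=2)
o=np.zeros((371,790,3),np.uint8);o[:334,:390]=t;o[:,400:]=s;cv2.imwrite("pics/c0.png",o)
E
```

```text
(no output)
```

View pics/c0.png

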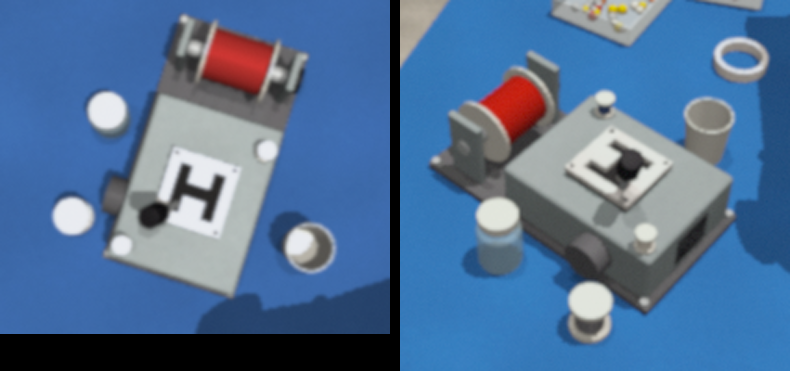

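The top view shows the winder yawed clockwise by about 0.3 rad. The knob is at about (273, 235) px, in the near-left slot. The gate plate's centre is at about (297, 223) px. Next I'll fit the plate's pose.

```bash
python3 - <<'E'
from h import *
np.set_printoptions(precision=4,suppress=True)
f=grab_frame("top");g=grab_frame("side")
im=f["img"][185:260,265:330].copy(); 
m=(im.min(2)>195).astype(np.uint8)
n,l,st,c=cv2.connectedComponentsWithStats(m); k=1+np.argmax(st[1:,4])
pts=np.argwhere(l==k)[:,::-1]+[265,185]
hull=cv2.convexHull(pts.astype(np.float32)); q=np.array([atz(f,p[0],.116)[:2] for p in hull],np.float32)
rect=cv2.minAreaRect(q*1000); print(st[k],rect)
gc=np.array(rect[0])/1000
for n_,F in(("top",f),("side",g)):
    mk=masks_of("knob_mid",F); w=masks_of("winder",F)
    if mk: print(n_,"knob ext",mk[0]["extent"],mk[0]["p"],atz(F,mk[0]["extent"][:2],.19), tip_of("knob_mid",F)[0])
    if w:
        p=np.argwhere(w[0]["pixels"])[:,::-1]; h=cv2.convexHull(p.astype(np.float32)); print(n_,cv2.minAreaRect(h))
# overlay check for yaws
for yaw in(-.25,-.3,-.35):
    c,s=np.cos(yaw),np.sin(yaw)
    best=None
    # dark H score in grid search of centre
    for dx in np.arange(-.015,.0151,.001):
        for dy in np.arange(-.015,.0151,.001):
            sc=0;N=0
            for X,Y,d in [(x,y,1) for x in np.arange(.0,.037,.006) for y in(-.026,.026)]+[(x,-.026,1) for x in(-.018,-.03)]+[(0,y,1) for y in(-.013,0,.013)]+[(x,0,-1) for x in(.02,.03,-.02,-.03)]+[(x,y,-1) for x in(.045,) for y in(-.026,.026)]+[(x,y,-1) for x in(0,.02) for y in(-.045,.045)]:
                P=np.array([gc[0]+dx+c*X-s*Y,gc[1]+dy+s*X+c*Y,.116]); u=proj(f,P)
                v=cv2.getRectSubPix(f["img"],(1,1),(float(u[0]),float(u[1]))).mean(); sc-=d*v
            if best is None or sc>best[0]: best=(sc,gc[0]+dx,gc[1]+dy)
    print(yaw,best)
E
```

```text
[ 11  15  44  49 974] ((500.9707946777344, -39.42432403564453), (105.37989807128906, 111.65452575683594), 70.7715835571289)
top knob ext [274.2, 236.1, 19.8, 14.3] 0.7 [0.467  0.0194 0.19  ] {'point': [270.6, 235.0], 'p': 0.56}
top ((296.35028076171875, 202.07687377929688), (81.97644805908203, 138.72415161132812), 17.818889617919922)
side knob ext [312.4, 208.4, 12.7, 17.9] 0.51 [0.4714 0.0238 0.19  ] {'point': [313.1, 207.4], 'p': 0.69}
side ((287.79510498046875, 217.12808227539062), (159.9563751220703, 88.00006103515625), 32.391395568847656)
-0.25 (np.float64(1351.3333333333333), np.float64(0.4969707946777344), np.float64(-0.03842432403564452))
-0.3 (np.float64(1384.0), np.float64(0.4979707946777344), np.float64(-0.03742432403564452))
-0.35 (np.float64(1384.3333333333335), np.float64(0.4979707946777344), np.float64(-0.03742432403564452))
```

```bash
cat >> h.py <<'E'
YAW=-.325; G=np.array([.4985,-.038])
def w2(x,y):
    c,s=np.cos(YAW),np.sin(YAW); return G+[c*x-s*y,s*x+c*y]
def towin(p):
    c,s=np.cos(YAW),np.sin(YAW); d=np.array(p[:2])-G; return np.array([c*d[0]+s*d[1],-s*d[0]+c*d[1]])
def Rd(xyaw): # tool down, tool x at world yaw
    c,s=np.cos(xyaw),np.sin(xyaw); return R.from_matrix(np.array([[c,s,0],[s,-c,0],[0,0,-1]]))
def row(p,xyaw=YAW+np.pi/2,start=None):
    o=readout.get_obs(); R0=R.from_rotvec(o["orientation"]); p0=np.array(o["tcp_pos"])
    t=R0.inv().apply(np.array(p)-p0)/.5; a=(R0.inv()*Rd(xyaw)).as_rotvec()/(2*np.pi)
    return np.round(np.r_[t,a],4)
E
python3 - <<'E'
from h import *
print(row([.52,-.30,.36],.8), w2(-.05,.05))
E
```

```text
[ 0.7686 -0.4277 -0.1122  0.      0.     -0.0712] [0.4670829  0.02534798]
```

step_arm(commands=[[0.77, -0.43, -0.112, 0, 0, -0.071, -1], [0.77, -0.43, -0.112, 0, 0, -0.071, -1], [0.77, -0.43, -0.112, 0, 0, -0.071, -1], [0.77, -0.43, -0.112, 0, 0, -0.071, -1], [0.77, -0.43, -0.112, 0, 0, -0.071, -1], [0.77, -0.43, -0.112, 0, 0, -0.071, -1], [0.77, -0.43, -0.112, 0, 0, -0.071, -1], [0.77, -0.43, -0.112, 0, 0, -0.071, -1], [0.77, -0.43, -0.112, 0, 0, -0.071, -1], [0.77, -0.43, -0.112, 0, 0, -0.071, -1]])

```text
clock: 2.75
tcp_pos: [0.5189, -0.3006, 0.3596]
orientation: [2.896, 1.217, -0.002]
contact_force: [0.4, -1.4, -0.5]
grip_width: 0.0854
```

```bash
python3 - <<'E'
from h import *
o=readout.get_obs(); print(o["tcp_pos"],o["clock"],o["joints"])
print(row([*w2(-.05,.05),.345]))
E
```

```text
[ 0.51888624 -0.30063288  0.35958385] 2.75 [ 0.605084    0.31948604 -0.23504506  1.6633305   0.0806917   1.16891023
 -0.42519715]
[ 3.933e-01 -5.302e-01  2.880e-02 -1.000e-04  2.000e-04 -7.160e-02]
```

step_arm(commands=[[0.393, -0.53, 0.03, 0, 0, -0.0716, -1], [0.393, -0.53, 0.03, 0, 0, -0.0716, -1], [0.393, -0.53, 0.03, 0, 0, -0.0716, -1], [0.393, -0.53, 0.03, 0, 0, -0.0716, -1], [0.393, -0.53, 0.03, 0, 0, -0.0716, -1], [0.393, -0.53, 0.03, 0, 0, -0.0716, -1], [0.393, -0.53, 0.03, 0, 0, -0.0716, -1], [0.393, -0.53, 0.03, 0, 0, -0.0716, -1], [0.393, -0.53, 0.03, 0, 0, -0.0716, -1], [0.393, -0.53, 0.03, 0, 0, -0.0716, -1]])

```text
clock: 4.0
tcp_pos: [0.4673, 0.0241, 0.3443]
orientation: [-2.553, -1.83, 0.002]
contact_force: [0.4, 0.1, -0.4]
grip_width: 0.0856
```

```bash
python3 - <<'E'
from h import *
np.set_printoptions(precision=4,suppress=True)
o=readout.get_obs(); print(o["tcp_pos"],o["clock"],o["joints"])
f=grab_frame("wrist"); g=grab_frame("side")
for th,z in(("knob_mid",.19),("gate",.116)):
  for F in(f,g):
    t=tip_of(th,F); 
    if t: P=atz(F,t[0]["point"],z); print(th,t[0],P,towin(P))
im=f["img"].copy()
for x in(-.036,0,.036):
  for y in(-.026,.026):
    u=proj(f,np.array([*w2(x,y),.116])); cv2.circle(im,tuple(int(v) for v in u),3,(255,0,0),-1)
cv2.imwrite("pics/w1.png",im[:,:,::-1])
print(row([*w2(-.05,.05),.24]))
E
```

```text
[0.4673 0.0241 0.3443] 4.0 [ 0.2999  0.1294 -0.5238  1.9525  0.0738  1.0794 -0.5824]
knob_mid {'point': [284.3, 218.1], 'p': 0.73} [0.467  0.0233 0.19  ] [-0.0494  0.0481]
knob_mid {'point': [313.1, 208.7], 'p': 0.53} [0.4695 0.0241 0.19  ] [-0.0473  0.0496]
gate {'point': [334.5, 241.8], 'p': 0.88} [ 0.4985 -0.0361  0.116 ] [-0.0006  0.0018]
gate {'point': [309.5, 208.5], 'p': 0.8} [ 0.4958 -0.0377  0.116 ] [-0.0026 -0.0006]
[ 0.0006  0.0001  0.2088 -0.0001  0.0002 -0.    ]
```

View pics/w1.png

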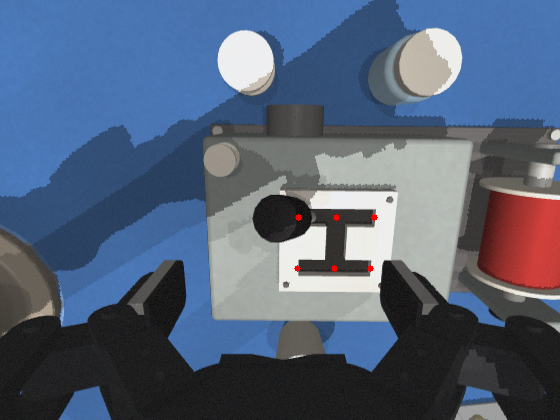

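The wrist view shows the fitted gate dots lying on the H. The knob is at (284, 218) px, centred between the jaws. I'll lower the jaws so the fingers stand ahead of and behind it.

step_arm(commands=[[0, 0, 0.04, 0, 0, 0, -1], [0, 0, 0.08, 0, 0, 0, -1], [0, 0, 0.12, 0, 0, 0, -1], [0, 0, 0.16, 0, 0, 0, -1], [0, 0, 0.19, 0, 0, 0, -1], [0, 0, 0.209, 0, 0, 0, -1], [0, 0, 0.209, 0, 0, 0, -1], [0, 0, 0.209, 0, 0, 0, -1], [0, 0, 0.209, 0, 0, 0, -1], [0, 0, 0.209, 0, 0, 0, -1]])

```text
clock: 5.55
tcp_pos: [0.4672, 0.0251, 0.2403]
orientation: [2.551, 1.832, -0.001]
contact_force: [0.5, -0.1, -0.5]
grip_width: 0.0854
```

step_arm(commands=[[0, 0.016, 0, 0, 0, 0, -1], [0, 0.032, 0, 0, 0, 0, -1], [0, 0.048, 0, 0, 0, 0, -1], [0, 0.064, 0, 0, 0, 0, -1], [0, 0.08, 0, 0, 0, 0, -1], [0, 0.096, 0, 0, 0, 0, -1], [0, 0.11, 0, 0, 0, 0, -1], [0, 0.12, 0, 0, 0, 0, -1], [0, 0.13, 0, 0, 0, 0, -1], [0, 0.13, 0, 0, 0, 0, -1]])

```text
clock: 6.8
tcp_pos: [0.5291, 0.0041, 0.2403]
orientation: [2.552, 1.832, -0.001]
contact_force: [-2.2, 0.4, 0.6]
grip_width: 0.085
```

```bash
cat > look.py <<'E'
from h import *
import sys
np.set_printoptions(precision=4,suppress=True)
z=float(sys.argv[2]); o=readout.get_obs(); print(o["tcp_pos"],towin(o["tcp_pos"]),o["clock"],o["contact_force"],o["grip_width"])
for n in("wrist","side","top"):
  F=grab_frame(n)
  if n==sys.argv[3]: save(F,sys.argv[1])
  t=tip_of("knob_mid",F)
  if t: P=atz(F,t[0]["point"],z); print(n,np.array(t[0]["point"]),round(t[0]["p"],2),towin(P))
E
python3 look.py w2.png .198 wrist
```

```text
[0.5291 0.0041 0.2403] [0.0155 0.0497] 6.8 [-2.2044  0.4357  0.5966] 0.0850328919464077
wrist [215.7 301.4] 0.61 [-0.0111  0.0491]
side [301.3 199.9] 0.68 [-0.0121  0.051 ]
```

View pics/w2.png

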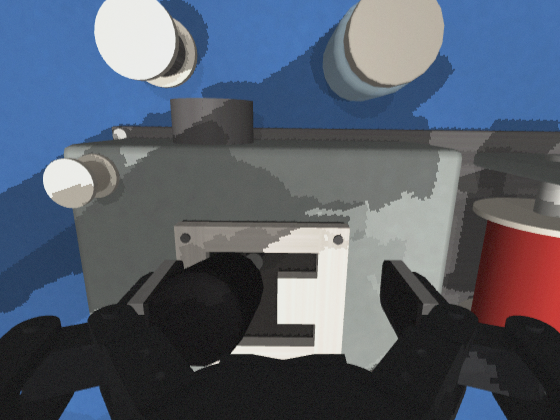

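The wrist view shows the rear finger against the knob, with the shaft 11 mm short of the crossbar. The force is 2.2 N, and both estimates agree.

step_arm(commands=[[0, 0.008, 0, 0, 0, 0, -1], [0, 0.015, 0, 0, 0, 0, -1], [0, 0.022, 0, 0, 0, 0, -1], [0, 0.022, 0, 0, 0, 0, -1], [0, -0.01, 0, 0, 0, 0, -1], [0, -0.01, 0, 0, 0, 0, -1], [0, -0.01, -0.1, 0, 0, 0, -1], [0, -0.01, -0.2, 0, 0, 0, -1], [0, -0.01, -0.2, 0, 0, 0, -1], [0, -0.01, -0.2, 0, 0, 0, -1]])

```text
clock: 8.35
tcp_pos: [0.5236, 0.0058, 0.34]
orientation: [2.551, 1.832, -0.002]
contact_force: [-0.2, -0.2, -0.6]
grip_width: 0.0852
```

```bash
python3 look.py w3.png .198 wrist;python3 - <<'E'
from h import *
print(row([*w2(.0,.11),.335]))
E
```

```text
[0.5236 0.0058 0.34  ] [0.0098 0.0495] 8.35 [-0.1853 -0.2153 -0.6052] 0.08521215809628768
wrist [269.6 221.5] 0.88 [-0.    0.05]
side [296.2 196.7] 0.47 [0.0039 0.0506]
[ 0.1207 -0.0196  0.0087 -0.0002  0.0002 -0.    ]
```

View pics/w3.png

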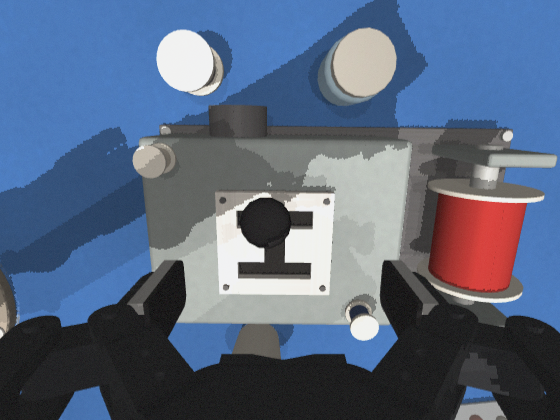

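The wrist view shows the knob at (265, 222) px in line with the crossbar (winder x ≈ 0). Next I'll shut the fingers and come down on its left side.

step_arm(commands=[[0.06, -0.02, 0, 0, 0, 0, 1], [0.12, -0.02, 0, 0, 0, 0, 1], [0.12, -0.02, 0, 0, 0, 0, 1], [0.12, -0.02, 0, 0, 0, 0, 1], [0.12, -0.02, 0, 0, 0, 0, 1], [0.12, -0.02, 0.05, 0, 0, 0, 1], [0.12, -0.02, 0.1, 0, 0, 0, 1], [0.12, -0.02, 0.15, 0, 0, 0, 1], [0.12, -0.02, 0.184, 0, 0, 0, 1], [0.12, -0.02, 0.184, 0, 0, 0, 1]], newtons=20)

```text
clock: 9.9
tcp_pos: [0.5326, 0.0652, 0.2463]
orientation: [-2.551, -1.831, 0.006]
contact_force: [0.2, -0.2, 0.1]
grip_width: -0.0001
```

step_arm(commands=[[-0.03, 0, 0, 0, 0, 0, 1], [-0.06, 0, 0, 0, 0, 0, 1], [-0.08, 0, 0, 0, 0, 0, 1], [-0.1, 0, 0, 0, 0, 0, 1], [-0.12, 0, 0, 0, 0, 0, 1], [-0.14, 0, 0, 0, 0, 0, 1], [-0.16, 0, 0, 0, 0, 0, 1], [-0.18, 0, 0, 0, 0, 0, 1], [-0.2, 0, 0, 0, 0, 0, 1], [-0.2, 0, 0, 0, 0, 0, 1]])

```text
clock: 11.15
tcp_pos: [0.5002, -0.0307, 0.2464]
orientation: [-2.553, -1.829, 0.008]
contact_force: [0.6, 0.2, -0.2]
grip_width: 0.0
```

```bash
python3 look.py w4.png .204 wrist
```

```text
[ 0.5002 -0.0307  0.2464] [-0.0007  0.0074] 11.15 [ 0.5785  0.2477 -0.1517] 1.3744603482878094e-07
wrist [283.6 366.4] 0.62 [-0.0015 -0.0232]
side [313.7 179.8] 0.54 [ 0.0028 -0.0179]
top [257.  252.2] 0.27 [-0.0992  0.0735]
```

View pics/w4.png

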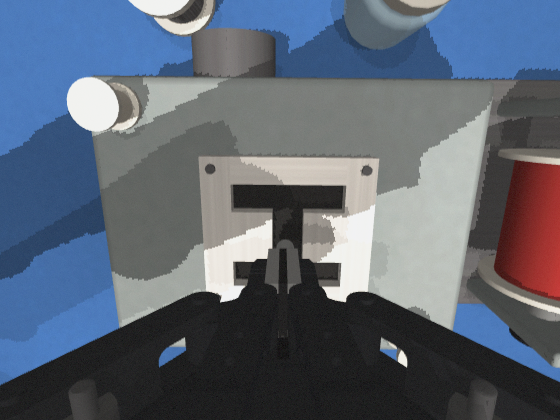

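The wrist view shows the lever crossing, with the shaft in the crossbar at about (285, 245) px and the knob at y ≈ -20 mm. I'll push it further right.

step_arm(commands=[[-0.01, 0, 0, 0, 0, 0, 1], [-0.02, 0, 0, 0, 0, 0, 1], [-0.03, 0, 0, 0, 0, 0, 1], [-0.038, 0, 0, 0, 0, 0, 1], [-0.045, 0, 0, 0, 0, 0, 1], [-0.05, 0, 0, 0, 0, 0, 1], [-0.054, 0, 0, 0, 0, 0, 1], [-0.057, 0, 0, 0, 0, 0, 1], [-0.057, 0, 0, 0, 0, 0, 1], [-0.057, 0, 0, 0, 0, 0, 1]])

```text
clock: 12.7
tcp_pos: [0.4915, -0.0564, 0.2466]
orientation: [-2.551, -1.832, 0.007]
contact_force: [0.9, 1.1, -1.3]
grip_width: -0.0001
```

```bash
python3 look.py w5.png .198 wrist
```

```text
[ 0.4915 -0.0564  0.2466] [-0.0008 -0.0197] 12.7 [ 0.8829  1.1418 -1.2777] -0.00013538612471931553
wrist [114.7  59.7] 0.64 [-0.0577  0.0663]
side [323.2 172.3] 0.38 [ 0.0039 -0.0598]
```

step_arm(commands=[[-0.003, 0, 0, 0, 0, 0, 1], [-0.006, 0, 0, 0, 0, 0, 1], [-0.006, 0, 0, 0, 0, 0, 1], [0.03, 0, 0, 0, 0, 0, 1], [0.06, 0, 0, 0, 0, 0, 1], [0.06, 0, -0.06, 0, 0, 0, 1], [0.06, 0, -0.12, 0, 0, 0, 0], [0.04, 0, -0.18, 0, 0, 0, -1], [0.0, 0, -0.18, 0, 0, 0, -1], [0.0, 0, -0.18, 0, 0, 0, -1]])

```text
clock: 14.25
tcp_pos: [0.4916, -0.0576, 0.3367]
orientation: [-2.554, -1.829, 0.008]
contact_force: [-0.3, -0.3, -0.2]
grip_width: 0.0724
```

```bash
python3 look.py w6.png .198 wrist
```

```text
[ 0.4916 -0.0576  0.3367] [-0.0003 -0.0208] 14.25 [-0.2817 -0.2577 -0.2469] 0.07243106957573264
wrist [281.  268.9] 0.6 [-0.003  -0.0541]
side [320.3 172.9] 0.54 [ 0.0082 -0.0534]
```

View pics/w6.png

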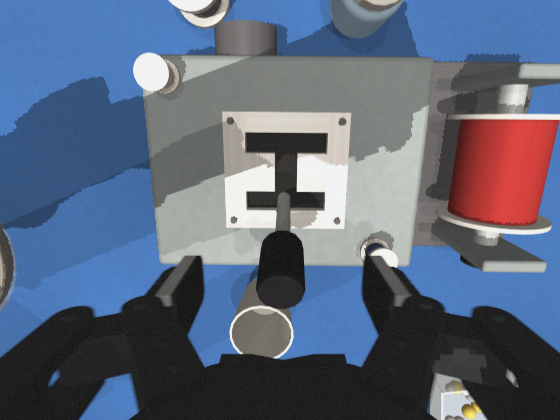

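The wrist view shows the shaft in the right slot at the crossbar, with the knob at (281, 268) px leaning right (y ≈ -53 mm). I'll straddle it fore and aft again, then push it forward.

step_arm(commands=[[-0.062, 0, 0, 0, 0, 0, -1], [-0.062, 0, 0, 0, 0, 0, -1], [-0.062, 0, 0, 0, 0, 0, -1], [-0.062, 0, 0.05, 0, 0, 0, -1], [-0.062, 0, 0.1, 0, 0, 0, -1], [-0.062, 0, 0.15, 0, 0, 0, -1], [-0.062, 0, 0.19, 0, 0, 0, -1], [-0.062, 0, 0.193, 0, 0, 0, -1], [-0.062, 0, 0.193, 0, 0, 0, -1], [-0.062, 0, 0.193, 0, 0, 0, -1]])

```text
clock: 15.8
tcp_pos: [0.4823, -0.0847, 0.2408]
orientation: [-2.55, -1.834, 0.005]
contact_force: [0.2, -0.9, -0.6]
grip_width: 0.0855
```

step_arm(commands=[[0, 0.02, 0, 0, 0, 0, -1], [0, 0.04, 0, 0, 0, 0, -1], [0, 0.056, 0, 0, 0, 0, -1], [0, 0.07, 0, 0, 0, 0, -1], [0, 0.084, 0, 0, 0, 0, -1], [0, 0.098, 0, 0, 0, 0, -1], [0, 0.11, 0, 0, 0, 0, -1], [0, 0.122, 0, 0, 0, 0, -1], [0, 0.134, 0, 0, 0, 0, -1], [0, 0.134, 0, 0, 0, 0, -1]])

```text
clock: 17.05
tcp_pos: [0.5465, -0.1062, 0.2407]
orientation: [-2.55, -1.834, 0.004]
contact_force: [-0.2, -0.4, 1.2]
grip_width: 0.085
```

```bash
python3 look.py w7.png .192 wrist
```

```text
[ 0.5465 -0.1062  0.2407] [ 0.0672 -0.0493] 17.05 [-0.175  -0.4012  1.1935] 0.08503170534618038
wrist [223.5 296.1] 0.91 [ 0.0423 -0.0514]
side [310.3 169.3] 0.66 [ 0.0392 -0.0527]
```

step_arm(commands=[[0, 0.004, 0, 0, 0, 0, -1], [0, 0.008, 0, 0, 0, 0, -1], [0, 0.012, 0, 0, 0, 0, -1], [0, 0.016, 0, 0, 0, 0, -1], [0, 0.018, 0, 0, 0, 0, -1], [0, 0.02, 0, 0, 0, 0, -1], [0, 0.022, 0, 0, 0, 0, -1], [0, 0.022, 0, 0, 0, 0, -1], [0, 0.022, 0, 0, 0, 0, -1], [0, 0.022, 0, 0, 0, 0, -1]])

```text
clock: 18.6
tcp_pos: [0.5564, -0.1096, 0.2409]
orientation: [-2.55, -1.834, 0.004]
contact_force: [-1.1, 0.1, 0.6]
grip_width: 0.0856
```

```bash
python3 look.py w7.png .191 wrist
```

```text
[ 0.5564 -0.1096  0.2409] [ 0.0777 -0.0493] 18.6 [-1.1299  0.0816  0.6383] 0.0855545600227166
wrist [224.7 295.7] 0.83 [ 0.0531 -0.0519]
side [304.3 168.2] 0.55 [ 0.0541 -0.0469]
top [294.4 224.7] 0.61 [-0.0054  0.0037]
```

Nearly home. I'll push in 1 mm steps and watch for the force to rise at the stop.

step_arm(commands=[[0, 0.002, 0, 0, 0, 0, -1], [0, 0.002, 0, 0, 0, 0, -1], [0, 0.004, 0, 0, 0, 0, -1], [0, 0.004, 0, 0, 0, 0, -1], [0, 0.006, 0, 0, 0, 0, -1], [0, 0.006, 0, 0, 0, 0, -1], [0, 0.006, 0, 0, 0, 0, -1], [0, 0.006, 0, 0, 0, 0, -1], [0, 0.006, 0, 0, 0, 0, -1], [0, 0.006, 0, 0, 0, 0, -1]])

```text
clock: 20.15
tcp_pos: [0.5583, -0.1102, 0.2404]
orientation: [-2.549, -1.833, 0.007]
contact_force: [-5.9, 2.2, 0.2]
grip_width: 0.0857
```

```bash
python3 look.py w8.png .191 wrist
```

```text
[ 0.5583 -0.1102  0.2404] [ 0.0797 -0.0493] 20.15 [-5.9043  2.1577  0.2307] 0.08565842333830184
wrist [226.2 292. ] 0.82 [ 0.0557 -0.05  ]
side [304.8 167.4] 0.7 [ 0.0549 -0.0501]
top [321.  211.1] 0.59 [ 0.0477 -0.0513]
```

The force rose to 6 N and the TCP stopped 1 mm short of its target, so the lever is at the stop. I'll back off and lift.

step_arm(commands=[[0, -0.015, 0, 0, 0, 0, -1], [0, -0.03, 0, 0, 0, 0, -1], [0, -0.03, 0, 0, 0, 0, -1], [0, -0.03, -0.06, 0, 0, 0, -1], [0, -0.03, -0.12, 0, 0, 0, -1], [0, -0.03, -0.2, 0, 0, 0, -1], [0, -0.03, -0.24, 0, 0, 0, -1], [0, -0.03, -0.24, 0, 0, 0, -1], [0, -0.03, -0.24, 0, 0, 0, -1], [0, -0.03, -0.24, 0, 0, 0, -1]])

```text
clock: 21.7
tcp_pos: [0.5442, -0.1053, 0.3591]
orientation: [-2.547, -1.832, 0.009]
contact_force: [-0.7, 0.7, 0.8]
grip_width: 0.0854
```

```bash
python3 look.py w9.png .191 wrist
```

```text
[ 0.5442 -0.1053  0.3591] [ 0.0648 -0.0492] 21.7 [-0.7203  0.7047  0.7553] 0.08541214005767693
wrist [271.  214.1] 0.62 [ 0.0539 -0.0513]
side [305.1 168.3] 0.69 [ 0.0523 -0.048 ]
top [318.3 211.2] 0.38 [ 0.0454 -0.0448]
```

View pics/w9.png

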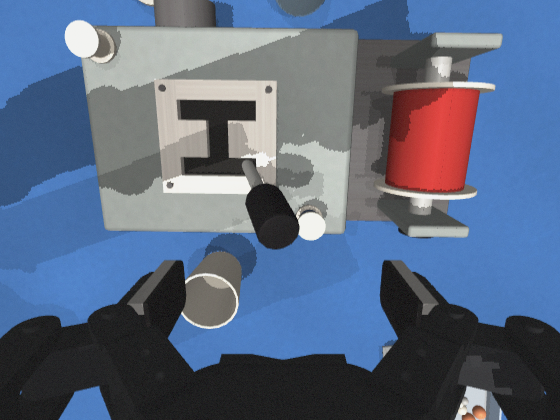

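The view shows the shaft at the far end of the right slot at about (250, 168) px. Both bobbins and the cup still stand, and the gripper is clear.

```bash
python3 -c "
from bench import r
print(r.hand_in())"
```

```text
the job is handed in; nothing more can be done
None
```

The lever is in third gear, and I handed the job in at about 22 s of the 61 s allowed. I pushed it forward from second to the crossbar, across to the right with the shut fingers, then forward to the end of the far right slot.

- **Fully home:** at the end of the last push, the force rose from the usual 2–3 N to about 6 N and the fingers stopped 1 mm short of their target. I took that as the slot's end.
- **After letting go:** the wrist and side cameras put the knob at about (+53, -50) mm from the gate's middle, as expected for third. The top camera read (+45, -45) mm with low confidence (0.38), so it disagrees by several millimetres.
- **Forces:** 6.3 N was the highest I read, always at the end of a move. The knob was only pushed from the side, never gripped or lifted.
- **Loose things:** in the last picture both bobbins and the cup still stood, and the gripper was clear of everything. The jar and spool were mostly out of that view and the tape and pliers were not in it. I did not re-measure any of the loose things, but the fingers stayed well above them all.

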